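# Indicate the yellow-crankd shaft in its V-blocks

### The job

Two shafts lie in V-blocks, each under its own dial indicator; check the runout of the one whose crank has a yellow grip. First press its indicator head down by the black knob on top, as far as it goes, so that the sprung plunger rests on the shaft; then turn the shaft by swinging its crank over the top, from leaning towards the robot to leaning about as far away, so that the high side comes up under the plunger. Leave the shaft lying in its V-blocks with the indicator down on it, and leave the blue-gripped shaft and its indicator alone.

Things in the scene. Friction and masses are not known exactly. Their poses are not given: they have to be found in the camera images.
- yellow_station: Fixed stand of the yellow-gripped shaft: grey base 160 x 150 x 12 mm, two V-blocks, 190 mm post behind (x = 75 mm). Origin on the table under the plunger and the shaft's middle; x away from the robot, y along the shaft to the left, z up; yaw up to 15 degrees. The loose 24 mm steel shaft (0.7 kg at most, brass eccentric in the middle) has its axis at x = 0, z = 47 mm.
- yellow_knob (a point): Centre of the top face of the black press knob, 28 mm across, on the yellow station's indicator head (dial 58 mm wide below it). The head slides straight down, needs 5 to 10 N and stays where left. Fully down this point is 163 mm above the table; it starts 20 to 26 mm higher. The plunger meets the shaft 8 mm before the stop.
- yellow_grip (a point): Centre of the yellow crank grip, a cylinder 18 mm thick and 34 mm long parallel to the shaft, at y = -100 mm in the station frame, 60 mm from the shaft axis (on an 8 mm arm at y = -77 mm; else it stands free). Starts leaning 50 degrees towards the robot (x = -46, z = 86 mm); should end about 50 degrees away (x = +46 mm). About 1 N turns it; it stays where left.
- yellow_plunger (a joint): How far the yellow station's sprung plunger is pushed in, m: 0 hanging free; head fully down, about 0.008 with the crank as at the start and 0.010 with the high side on top (crank 50 degrees away).
- blue_grip (a point): A shaft lying on two V-blocks on its own grey base plate, just like the yellow one's, but its crank has a BLUE grip; not to be touched. This is the centre of its blue grip.
- blue_knob (a point): A shaft lying on two V-blocks on its own grey base plate, just like the yellow one's, but its crank has a BLUE grip; not to be touched. This is the top of the black press knob on its indicator head.

How it is judged:
On the way, in this order (a step that is already met when the one before it is completed fails the run):
1. the yellow station's indicator head is pressed down (knob within 4 mm of its lowest), the plunger pushed in more than 2 mm by the shaft, the crank still leaning towards the robot (z of yellow_knob in the frame of yellow_station below 0.167 m and value of joint yellow_plunger above 0.002 m and x of yellow_grip in the frame of yellow_station below -0.025 m), for 0.1 s.
2. the yellow shaft's crank has been swung over to lean away, with the plunger pressed on the shaft (z of yellow_knob in the frame of yellow_station below 0.167 m and value of joint yellow_plunger above 0.004 m and x of yellow_grip in the frame of yellow_station above 0.025 m), for 0.1 s.
At the end, for the whole second after the job is handed in: Yellow station: head down (knob within 4 mm of lowest), plunger still and pushed in over 4 mm, shaft in its V-blocks with the crank leaning away (grip 25 mm or more beyond the shaft axis, above the axis, within 12 mm of 100 mm along the shaft) (all of step 2 and z of yellow_grip in the frame of yellow_station above 0.052 m and y of yellow_grip in the frame of yellow_station between -0.112 and -0.088 m and velocity of joint yellow_plunger below 0.01 m/s); the robot touches nothing.
It fails at once if the yellow shaft is lifted or thrown out of its V-blocks, or shoved along them by more than 15 mm (y of yellow_grip in the frame of yellow_station below -0.115 m or y of yellow_grip in the frame of yellow_station above -0.085 m or z of yellow_grip in the frame of yellow_station above 0.122 m).
It fails at once if the blue-gripped shaft or its indicator is moved by more than 10 mm (distance of any of blue_grip, blue_knob from where it was at the start of the episode above 0.01 m).
It also fails if it takes over 45 s, if anything falls off the work surface, if the arm or the gripper's body presses on something with over 40 N, if the wrist force passes 120 N, or if a joint passes its speed limit or range.

### The arm

A 7-joint arm with a two-finger parallel gripper is mounted at the origin on a cart in front of the work surface, level with it; the furniture and walls round the work are solid. World frame = base frame: x ahead of the robot, y to its left, z up, the work surface at z = 0. Lengths are in m, angles in rad, forces in N, time in s.
With the tool pointing down it reaches from about 0.425 to 0.875 m from the base axis. Payload 4.7 kg.
Tool frame: the origin (TCP) lies where the fingers leave the gripper's body, on its centre line; the fingertips stand 70 mm ahead of it and the grasp point (between the pads) lies 51 mm ahead of it; z points along the fingers, y is the line along which they close (so a half turn about z gives the same grasp; the last joint's range is limited). The gripper opens to 87 mm and grips with 3 to 60 N. Pads are 19 mm wide; open, the fingers measure 117 mm over their backs; the gripper's body (75 mm by 190 mm) begins 51 mm behind the grasp point.
Start: joints at [-1.111, 0.321, -0.07, 1.45, 0.023, 1.371, -0.057], TCP at [0.28, 0.586, 0.292] pointing down, gripper open.
Joint ranges: [-2.86, 2.86], [-0.3, 2.09], [-1.38, 1.24], [0.06, 2.45], [-1.56, 4.7], [0.09, 2.05], [-2.69, 2.69]. Speed limits (rad/s): [2.57, 2.57, 3.14, 3.14, 3.14, 3.14, 3.14].

### API

Orientations are given as a rotation vector (axis times angle).
In Python, from bench import get_state, get_image, get_calibration, close_job gives the robot as it stands.
- The arm moves only by the tool send_rows, never from a script. Its argument "rows" is a list of rows, each an object of numbers: "hand": the finger opening in mm, from 0 to 87; "x", "y", "z": the shift along the world's x, y, z in mm; "roll": the turn about the world's z in degrees. A call has 1 to 10 rows; each row shifts and turns the commanded pose from where the row before left it; what a row does not reach is not made up. A row lasts 1/10 s, in which the tool goes at most 50 mm and 8.59 degrees, less where a joint would pass 70% of its speed; a pose out of reach is approached as far as the arm can. A call is refused whole if a number of a shift passes 50 or a number of a turn 8.59, either way. A call with a gripper value outside its range is refused whole. The fingers move at their own pace and stop on an object; "force" is the grip in N (left out, the last holds). Time passes only in rows, so rows that do not move let the fingers close. It gives the time, the measured TCP pose, the force, the opening and the grip force at its end, in the units of the state.
- get_state(): the state, without advancing time (a new reading comes with each control period).
- get_image(name): name is "side" or "top"; returns the picture (384x512x3 uint8, blue, green, red); there is no depth.
- get_calibration(name): a dict with "mtx" (3x3 intrinsics, pixels), "world_from_camera" (4x4, takes a point from camera to world coordinates). Camera axes: x right, y down, z forward; pixel columns grow to the right and rows downward; lengths in m; the calibration is good to about 2 mm. A picture is of the moment at which its call begins. get_calibration takes no time and is no camera call.
- close_job(): hands the job in; it is judged then, once.
The state is a dict: "time": time; "joint_positions": joint angles; "qd": joint speeds; "joint_torque": joint torques, N m; "position": TCP position; "tool_rot": TCP orientation; "ft_force": force on the tool from outside, world axes, zero at the start; "torque": the same for the moment, N m; "grip_width": opening from 0.0 (shut) to 1.0 (fully open); "grip_force": force on a finger pad.
Only numpy, scipy, OpenCV 4.12 (cv2) and the standard library are available. Lean on these libraries where they do the work, as an engineer would, in place of code of your own. Each camera call takes 0.05 s, during which the arm holds its last target. There are 200 camera calls.

## Working session

There is one attempt and no reset: what is moved stays moved. The work goes in short steps, Python scripts to look and compute and a tool call to move; the robot and the scene stay as the last step left them, time stands still between calls to the robot, and variables do not carry over. Pictures are saved under pics/ and viewed, at most 10 in all, crops included, and the job is handed in when it is done.

Besides the shell and the picture viewer there is one more tool, called after "Request:" by a JSON object that holds its "fn" and its "kwargs". send_rows: Moves the arm, as the interface text tells. Its arguments: {"type":"object","properties":{"rows":{"type":"array","items":{"type":"object","properties":{"hand":{"type":"number"},"x":{"type":"number"},"y":{"type":"number"},"z":{"type":"number"},"roll":{"type":"number"}}}},"force":{"type":"number"}},"required":["rows"]}

```bash
mkdir -p pics; python3 - <<'E'
from bench import *
import cv2,numpy as np
for n in("side","top"):
    i=get_image(n); cv2.imwrite(f"pics/{n}0.png",i)
    c=get_calibration(n); print(n,np.round(c["mtx"],1).tolist(),np.round(c["world_from_camera"],3).tolist())
s=get_state(); print(s["time"],s["position"],s["tool_rot"],s["grip_width"])
E
```

```text
side [[479.6, 0.0, 267.0], [0.0, 479.6, 193.4], [0.0, 0.0, 1.0]] [[-0.978, 0.161, -0.13, 0.639], [0.207, 0.699, -0.685, 0.701], [-0.019, -0.697, -0.717, 1.002], [0.0, 0.0, 0.0, 1.0]]
top [[417.1, 0.0, 256.8], [0.0, 417.1, 184.5], [0.0, 0.0, 1.0]] [[0.029, -0.974, 0.226, 0.277], [-1.0, -0.028, 0.01, -0.126], [-0.003, -0.226, -0.974, 1.006], [0.0, 0.0, 0.0, 1.0]]
0.1 [0.28015208 0.58608913 0.29126655] [-6.94352892e-01 -3.06359847e+00  2.72969023e-03] 0.9949740014116453
```

View pics/side0.png

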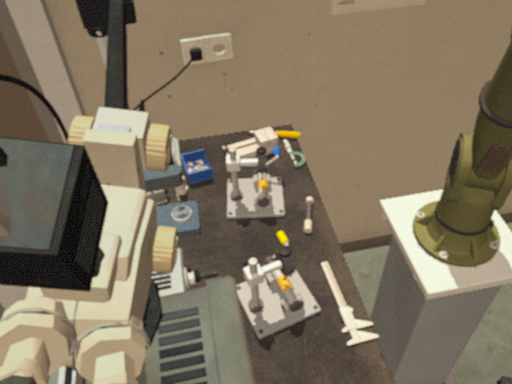

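View pics/top0.png

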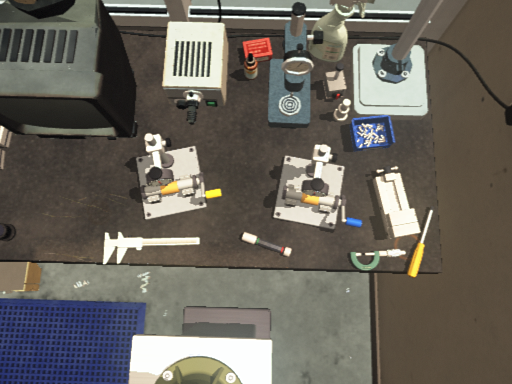

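The yellow station is on the left in the top view, with its grip near (213,194) and its head near (153,145). In the side view its grip is near (283,240). Next I'll crop both views closer.

```bash
python3 - <<'E'
import cv2,numpy as np
a=cv2.imread("pics/top0.png")[120:225,125:230]; b=cv2.imread("pics/side0.png")[225:340,225:330]
a=cv2.resize(a,(400,400),interpolation=2);b=cv2.resize(b,(400,438),interpolation=2)[:400]
cv2.imwrite("pics/c0.png",np.hstack([a,b]))
for n in("top","side"):
    i=cv2.imread(f"pics/{n}0.png");h=cv2.cvtColor(i,cv2.COLOR_BGR2HSV)
    m=cv2.inRange(h,(23,150,120),(33,255,255));k,l,s,c=cv2.connectedComponentsWithStats(m)
    print(n,[(s[j].tolist(),c[j].round(1).tolist()) for j in range(1,k) if s[j,4]>15])
E
```

```text
top [([162, 186, 15, 5, 24], [167.6, 188.8]), ([205, 189, 17, 9, 110], [212.9, 192.9]), ([411, 243, 13, 34, 166], [417.0, 260.1])]
side [([276, 131, 24, 6, 101], [288.0, 133.1]), ([277, 230, 11, 14, 100], [281.7, 236.1]), ([280, 276, 8, 9, 39], [283.2, 280.4])]
```

View pics/c0.png

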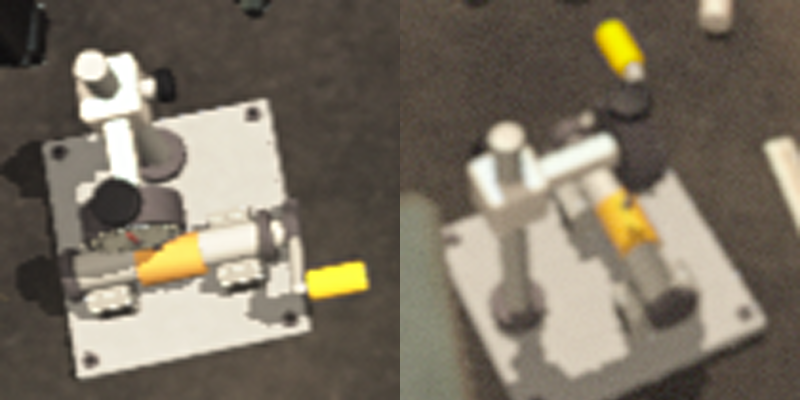

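The crop shows the black knob at about (155.7,172.0) in the top view and (285.4,251.3) in the side view. The base-plate corners and the yellow grip are also clear.

```bash
cat > h.py <<'E'
from bench import *
import numpy as np
def ray(n,p):
    c=get_calibration(n);T=np.array(c["world_from_camera"]);d=T[:3,:3]@np.linalg.solve(np.array(c["mtx"]),[*p,1]);return T[:3,3],d/np.linalg.norm(d)
def plane(n,p,z):
    o,d=ray(n,p);return o+d*(z-o[2])/d[2]
def tri(p,q):
    A=0;b=0;R=[ray("top",p),ray("side",q)]
    for o,d in R: P=np.eye(3)-np.outer(d,d);A=A+P;b=b+P@o
    x=np.linalg.solve(A,b);return x,[np.linalg.norm(np.cross(x-o,d)) for o,d in R]
E
python3 - <<'E'
from h import *
k=400/105
C=[plane("top",(125+u/k-.4,120+v/k-.4),.012) for u,v in((42,143),(268,100),(310,330),(77,378))]
for c in C: print(c.round(4))
m=np.mean(C,0);e=(C[0]-C[1]+C[3]-C[2]);yaw=np.arctan2(-e[0],e[1]);print("centre",m,"yaw",np.degrees(yaw),[np.linalg.norm(C[i]-C[i-1]).round(4) for i in range(4)])
print("knob",tri((155.4,171.7),(285.2,251)),plane("top",(155.4,171.7),.186))
print("grip",tri((212.9,192.9),(281.7,236.1)),plane("top",(212.9,192.9),.09))
R=np.array([[np.cos(yaw),-np.sin(yaw)],[np.sin(yaw),np.cos(yaw)]])
g=plane("top",(212.9,192.9),.09)[:2]
print("origin from grip",g-R@[-.046,-.1], "axis",R.T.tolist())
E
```

```text
[0.5688 0.187  0.012 ]
[0.6024 0.0413 0.012 ]
[0.4502 0.005  0.012 ]
[0.4153 0.1502 0.012 ]
centre [0.50913324 0.09589563 0.012     ] yaw 13.250968834538302 [np.float64(0.1579), np.float64(0.1495), np.float64(0.1565), np.float64(0.1493)]
knob (array([0.48813744, 0.09129236, 0.17942466]), [np.float64(0.0016075321016005661), np.float64(0.0016075321016005332)]) [0.48795401 0.08897641 0.186     ]
grip (array([ 0.46762687, -0.01934612,  0.09060713]), [np.float64(0.0005020876307695846), np.float64(0.0005020876307694971)]) [ 0.46728282 -0.01908483  0.09      ]
origin from grip [0.48913641 0.08879668] axis [[0.973375382691065, 0.2292168501027414], [-0.2292168501027414, 0.973375382691065]]
```

```bash
python3 - <<'E'
from h import *
import cv2
print("lens",tri((192,123),(216,274)))
for p in((135,137),(134,125),(132,100),(125,88)): print("box",p,tri(p,(228,279)))
k=400/105
print("posttop",tri((125+92/k,120+65/k),(225+108/k,225+130/k)))
a=cv2.imread("pics/top0.png")[0:190,0:240]; b=cv2.imread("pics/side0.png")[200:384,120:330]
cv2.imwrite("pics/c1.png",np.hstack([cv2.resize(a,(400,317)),cv2.resize(b,(400,350))[:317]]))
E
```

```text
lens (array([0.63960367, 0.04189859, 0.07171189]), [np.float64(1.7175780883418065e-05), np.float64(1.7175780883688408e-05)])
box (135, 137) (array([0.59364956, 0.13766183, 0.16437506]), [np.float64(0.025367290972321155), np.float64(0.02536729097232108)])
box (134, 125) (array([0.60459198, 0.14119326, 0.17690046]), [np.float64(0.01391991533920665), np.float64(0.013919915339206682)])
box (132, 100) (array([0.62576009, 0.14822928, 0.20527869]), [np.float64(0.009076795993438608), np.float64(0.009076795993438665)])
box (125, 88) (array([0.6330488 , 0.15952463, 0.22889895]), [np.float64(0.016927812097771232), np.float64(0.016927812097771295)])
posttop (array([0.55908074, 0.10678748, 0.19179982]), [np.float64(0.0006612864437040277), np.float64(0.0006612864437043527)])
```

View pics/c1.png

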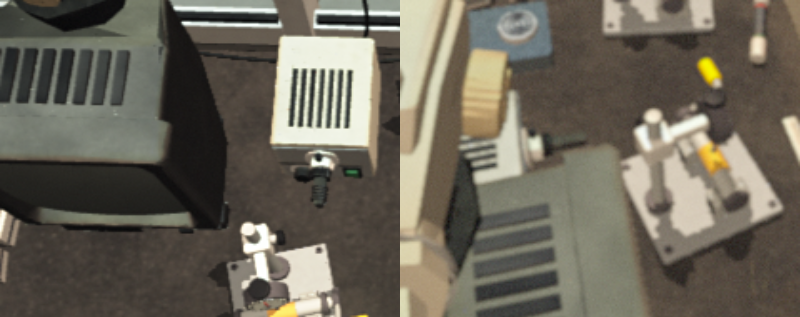

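Request:
{"fn": "send_rows", "kwargs": {"rows": [{"hand": 0, "x": 17, "y": -41, "roll": 1.7}, {"x": 17, "y": -41, "roll": 1.7}, {"x": 17, "y": -41, "roll": 1.7}, {"x": 17, "y": -41, "roll": 1.7}, {"x": 17, "y": -41, "roll": 1.7}, {"x": 17, "y": -41, "roll": 1.7}, {"x": 17, "y": -41, "roll": 1.7}, {"x": 17, "y": -41, "roll": 1.7}, {"x": 17, "y": -41, "roll": 1.7}, {"x": 17, "y": -41, "roll": 1.7}]}}

```text
schema error: expected keys hand, x, y, z, roll
```

Request:
{"fn": "send_rows", "kwargs": {"rows": [{"hand": 0, "x": 17, "y": -41, "z": 0, "roll": 1.7}, {"hand": 0, "x": 17, "y": -41, "z": 0, "roll": 1.7}, {"hand": 0, "x": 17, "y": -41, "z": 0, "roll": 1.7}, {"hand": 0, "x": 17, "y": -41, "z": 0, "roll": 1.7}, {"hand": 0, "x": 17, "y": -41, "z": 0, "roll": 1.7}, {"hand": 0, "x": 17, "y": -41, "z": 0, "roll": 1.7}, {"hand": 0, "x": 17, "y": -41, "z": 0, "roll": 1.7}, {"hand": 0, "x": 17, "y": -41, "z": 0, "roll": 1.7}, {"hand": 0, "x": 17, "y": -41, "z": 0, "roll": 1.7}, {"hand": 0, "x": 17, "y": -41, "z": 0, "roll": 1.7}], "force": 20}}

```text
time: 1.1
position: [0.4505, 0.1746, 0.2921]
tool_rot: [-0.232, -3.133, -0.0]
ft_force: [1.5, 1.1, 0.6]
grip_width: 0.172
grip_force: 0.0
```

Request:
{"fn": "send_rows", "kwargs": {"rows": [{"hand": 0, "x": 12, "y": -28, "z": 0, "roll": 0}, {"hand": 0, "x": 12, "y": -28, "z": 0, "roll": 0}, {"hand": 0, "x": 11, "y": -28, "z": 0, "roll": 0}, {"hand": 0, "x": 0, "y": 0, "z": 0, "roll": 0}, {"hand": 0, "x": 0, "y": 0, "z": 0, "roll": 0}]}}

```text
time: 1.6
position: [0.4851, 0.0921, 0.292]
tool_rot: [-0.237, -3.132, -0.0]
ft_force: [1.2, 1.1, -0.0]
grip_width: 0.009
grip_force: 0.0
```

```bash
python3 - <<'E'
from bench import *
import cv2,numpy as np
a=get_image("top")[100:240,100:250]; b=get_image("side")[150:340,190:340]
cv2.imwrite("pics/p1.png",np.hstack([cv2.resize(a,(400,373),interpolation=2),cv2.resize(b,(400,507),interpolation=2)[:373]]))
s=get_state();print(s["position"],s["ft_force"],s["grip_width"])
E
```

```text
[0.48483581 0.09358976 0.2920161 ] [ 0.52708749 -0.59638541  0.55616462] 0.00496893307461245
```

View pics/p1.png

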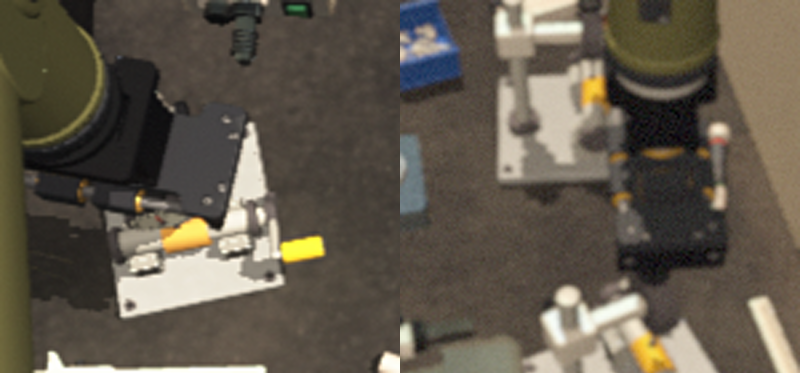

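The pictures show the shut gripper over the black knob, clear of the monitor and post. I'll descend now.

Request:
{"fn": "send_rows", "kwargs": {"rows": [{"hand": 0, "x": 2, "y": -3, "z": -15, "roll": 0}, {"hand": 0, "x": 0, "y": 0, "z": -10, "roll": 0}, {"hand": 0, "x": 0, "y": 0, "z": -5, "roll": 0}, {"hand": 0, "x": 0, "y": 0, "z": -5, "roll": 0}, {"hand": 0, "x": 0, "y": 0, "z": -5, "roll": 0}, {"hand": 0, "x": 0, "y": 0, "z": 0, "roll": 0}]}}

```text
time: 2.3
position: [0.4872, 0.0897, 0.252]
tool_rot: [-0.233, -3.133, -0.0]
ft_force: [0.1, -0.4, 0.2]
grip_width: 0.006
grip_force: 0.0
```

Request:
{"fn": "send_rows", "kwargs": {"rows": [{"hand": 0, "x": 0, "y": 0, "z": -4, "roll": 0}, {"hand": 0, "x": 0, "y": 0, "z": -4, "roll": 0}, {"hand": 0, "x": 0, "y": 0, "z": -4, "roll": 0}]}}

```text
time: 2.6
position: [0.4875, 0.0897, 0.2406]
tool_rot: [0.234, 3.132, 0.001]
ft_force: [-1.1, 0.6, 3.7]
grip_width: 0.005
grip_force: 2.7
```

Request:
{"fn": "send_rows", "kwargs": {"rows": [{"hand": 0, "x": 0, "y": 0, "z": -3, "roll": 0}, {"hand": 0, "x": 0, "y": 0, "z": -3, "roll": 0}]}}

```text
time: 2.8
position: [0.4875, 0.0897, 0.2345]
tool_rot: [0.234, 3.132, 0.001]
ft_force: [-1.1, 1.6, 5.9]
grip_width: 0.01
grip_force: 3.0
```

Request:
{"fn": "send_rows", "kwargs": {"rows": [{"hand": 0, "x": 0, "y": 0, "z": -1, "roll": 0}, {"hand": 0, "x": 0, "y": 0, "z": -1, "roll": 0}]}}

```text
time: 3.0
position: [0.4875, 0.0897, 0.2331]
tool_rot: [0.234, 3.132, 0.001]
ft_force: [-4.3, -0.7, 12.7]
grip_width: 0.003
grip_force: 6.6
```

Request:
{"fn": "send_rows", "kwargs": {"rows": [{"hand": 0, "x": 0, "y": 0, "z": -1, "roll": 0}, {"hand": 0, "x": 0, "y": 0, "z": 0, "roll": 0}]}}

```text
time: 3.2
position: [0.4875, 0.0897, 0.2331]
tool_rot: [0.234, 3.132, 0.002]
ft_force: [-4.7, -0.2, 14.6]
grip_width: 0.003
grip_force: 7.0
```

Request:
{"fn": "send_rows", "kwargs": {"rows": [{"hand": 0, "x": 0, "y": 0, "z": 30, "roll": 0}, {"hand": 0, "x": 0, "y": 0, "z": 35, "roll": 0}, {"hand": 0, "x": -7, "y": -14.5, "z": 0, "roll": -8.5}, {"hand": 0, "x": -7, "y": -14.5, "z": 0, "roll": -8.5}, {"hand": 0, "x": -7, "y": -14.5, "z": 0, "roll": -8.5}, {"hand": 0, "x": -7, "y": -14.5, "z": 0, "roll": -8.5}, {"hand": 0, "x": -7, "y": -14.5, "z": 0, "roll": -8.5}, {"hand": 0, "x": -7, "y": -14.5, "z": 0, "roll": -8.5}, {"hand": 0, "x": -6, "y": -14.5, "z": 0, "roll": -8.5}, {"hand": 0, "x": -6, "y": -14.5, "z": 0, "roll": -8.5}]}}

```text
time: 4.2
position: [0.4329, -0.0273, 0.2955]
tool_rot: [1.954, 2.46, -0.001]
ft_force: [-0.6, 0.2, -0.9]
grip_width: 0.006
grip_force: 0.0
```

```bash
python3 - <<'E'
from bench import *
import cv2,numpy as np
a=get_image("top")[100:240,100:250]; b=get_image("side")[190:340,190:340]
cv2.imwrite("pics/p2.png",np.hstack([cv2.resize(a,(400,373),interpolation=2),cv2.resize(b,(400,400),interpolation=2)[:373]]))
s=get_state();print(s["position"],s["tool_rot"],s["ft_force"])
E
```

```text
[ 0.43273082 -0.0285209   0.29572044] [ 1.95056027e+00  2.46258924e+00 -7.14765151e-04] [-0.00426357 -0.09329591  0.14956101]
```

View pics/p2.png

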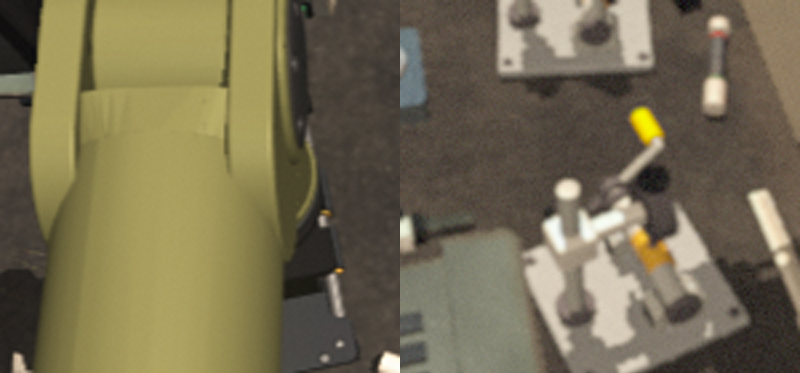

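The side view shows the indicator head down and the yellow grip unmoved at about (282,237). The gripper is out of the crop above. I'll descend in front of the grip.

Request:
{"fn": "send_rows", "kwargs": {"rows": [{"hand": 0, "x": 0, "y": 1, "z": -40, "roll": 0}, {"hand": 0, "x": 0, "y": 0, "z": -40, "roll": 0}, {"hand": 0, "x": 0, "y": 0, "z": -37, "roll": 0}, {"hand": 0, "x": 0, "y": 0, "z": -15, "roll": 0}, {"hand": 0, "x": 0, "y": 0, "z": -15, "roll": 0}, {"hand": 0, "x": 0, "y": 0, "z": 0, "roll": 0}]}}

```text
time: 4.9
position: [0.4319, -0.0249, 0.147]
tool_rot: [-1.939, -2.468, 0.006]
ft_force: [0.0, 0.7, 0.6]
grip_width: 0.005
grip_force: 0.0
```

```bash
python3 - <<'E'
from bench import *
import cv2,numpy as np
b=get_image("side")[150:310,220:380]
cv2.imwrite("pics/p3.png",cv2.resize(b,(560,560),interpolation=2))
s=get_state();print(s["position"],s["tool_rot"],s["ft_force"])
E
```

```text
[ 0.43276834 -0.02499279  0.148314  ] [-1.94108454 -2.46840219  0.00298904] [0.26899864 0.17238683 0.81155248]
```

View pics/p3.png

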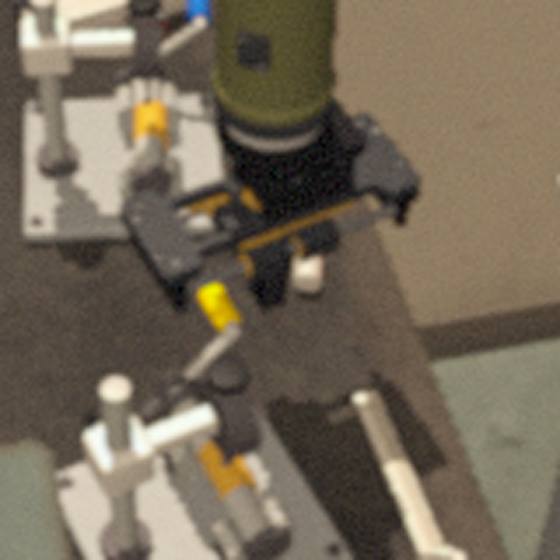

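The finger stands at (270,280), on the robot side of the yellow grip at (215,300), with the gripper's body clear above. Now I'll push.

Request:
{"fn": "send_rows", "kwargs": {"rows": [{"hand": 0, "x": 6, "y": 0.5, "z": 0, "roll": 0}, {"hand": 0, "x": 6, "y": 0.5, "z": 0, "roll": 0}, {"hand": 0, "x": 8, "y": 1.9, "z": 0, "roll": 0}, {"hand": 0, "x": 8, "y": 1.9, "z": 0, "roll": 0}, {"hand": 0, "x": 8, "y": 1.9, "z": 0, "roll": 0}, {"hand": 0, "x": 8, "y": 1.9, "z": 0, "roll": 0}]}}

```text
time: 5.55
position: [0.4773, -0.0175, 0.1497]
tool_rot: [-1.945, -2.466, 0.003]
ft_force: [-3.3, -0.8, 3.2]
grip_width: 0.003
grip_force: 2.1
```

Request:
{"fn": "send_rows", "kwargs": {"rows": [{"hand": 0, "x": 8, "y": 1.9, "z": 0, "roll": 0}, {"hand": 0, "x": 8, "y": 1.9, "z": 0, "roll": 0}, {"hand": 0, "x": 8, "y": 1.9, "z": 0, "roll": 0}, {"hand": 0, "x": 8, "y": 1.9, "z": 0, "roll": 0}, {"hand": 0, "x": 8, "y": 1.9, "z": 0, "roll": 0}]}}

```text
time: 6.05
position: [0.5178, -0.0072, 0.149]
tool_rot: [-1.945, -2.466, 0.0]
ft_force: [-0.5, 0.3, -0.7]
grip_width: 0.004
grip_force: 0.4
```

Request:
{"fn": "send_rows", "kwargs": {"rows": [{"hand": 0, "x": 7, "y": 1.6, "z": 0, "roll": 0}, {"hand": 0, "x": 7, "y": 1.6, "z": 0, "roll": 0}, {"hand": 0, "x": 0, "y": 0, "z": 0, "roll": 0}]}}

```text
time: 6.35
position: [0.5323, -0.0039, 0.1492]
tool_rot: [1.945, 2.466, 0.001]
ft_force: [-0.6, -0.7, 0.1]
grip_width: 0.004
grip_force: 0.0
```

```bash
python3 - <<'E'
from bench import *
import cv2,numpy as np
b=get_image("side")[150:310,220:380]
cv2.imwrite("pics/p4.png",cv2.resize(b,(560,560),interpolation=2))
p=get_state()["position"];d=p[:2]-np.array([.4885,.0893]);print(p,.973*d[0]+.229*d[1],-.229*d[0]+.973*d[1])
E
```

```text
[ 0.53193156 -0.00410345  0.14932573] 0.020869513816247066 -0.10082738022933753
```

View pics/p4.png

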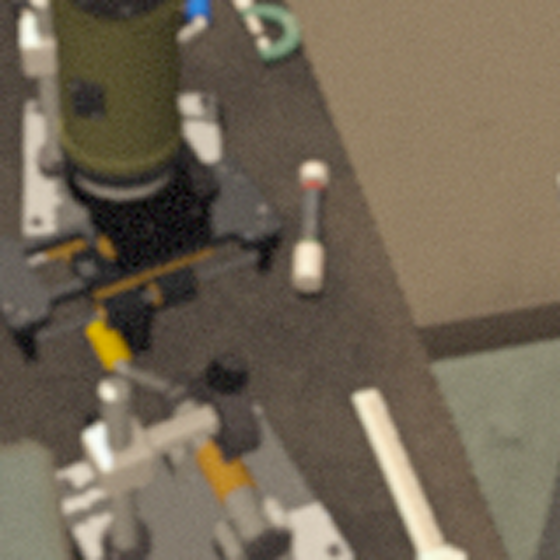

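The crank now leans away, with the grip at crop (108,345), side px (251,249). I'll back off and retreat.

Request:
{"fn": "send_rows", "kwargs": {"rows": [{"hand": 0, "x": -10, "y": -2.3, "z": 0, "roll": 0}, {"hand": 0, "x": -15, "y": -3.4, "z": 0, "roll": 0}, {"hand": 0, "x": -10, "y": -2.3, "z": 20, "roll": 0}, {"hand": 0, "x": 0, "y": 0, "z": 45, "roll": 0}, {"hand": 0, "x": 0, "y": 0, "z": 45, "roll": 0}, {"hand": 0, "x": 0, "y": 0, "z": 40, "roll": 0}, {"hand": 0, "x": 0, "y": 0, "z": 0, "roll": 0}]}}

```text
time: 7.1
position: [0.4982, -0.0127, 0.3055]
tool_rot: [1.942, 2.46, 0.014]
ft_force: [-0.0, 0.1, -0.9]
grip_width: 0.003
grip_force: 0.0
```

```bash
python3 - <<'E'
from h import *
import cv2
i=get_image("side");cv2.imwrite("pics/p5.png",cv2.resize(i[150:330,200:380],(560,560),interpolation=2))
h=cv2.cvtColor(i,cv2.COLOR_BGR2HSV);m=cv2.inRange(h,(23,150,120),(33,255,255));k,l,s,c=cv2.connectedComponentsWithStats(m)
print([(s[j].tolist(),c[j].round(1).tolist()) for j in range(1,k) if s[j,4]>15])
for j in range(1,k):
  if s[j,4]>60 and s[j,1]>200:
    p=plane("side",c[j],.086);d=p[:2]-np.array([.4885,.0893]);print(p,.973*d[0]+.229*d[1],-.229*d[0]+.973*d[1])
print(get_state()["position"],get_state()["time"],get_state()["ft_force"])
E
```

```text
[([293, 132, 7, 5, 23], [296.3, 133.6]), ([245, 240, 12, 15, 108], [250.2, 246.9])]
[ 0.54862666 -0.00767329  0.086     ] 0.03629635516502605 -0.10812401645442402
[ 0.49699877 -0.01267424  0.30247428] 7.15 [-0.54096024  0.28059363 -1.43264585]
```

View pics/p5.png

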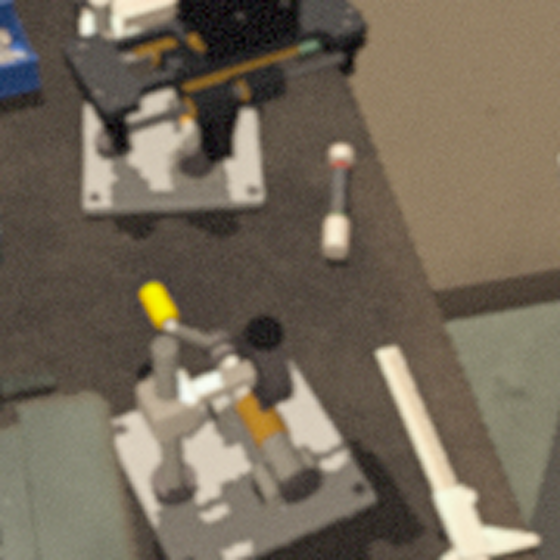

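The grip stands free at side px (250.2,246.9). For a crank at 60 mm radius this fits x ≈ 37, y ≈ -100, z ≈ 95 mm. The knob is at (284.5,256.7), lower than its start at 251. The arm is clear, so I'll hand it in.

```bash
python3 - <<'E'
from h import *
for c,z in(((284.5,256.7),.163),((250.2,246.9),.095)):
    p=plane("side",c,z);d=p[:2]-np.array([.4885,.0893]);print(p.round(4),.973*d[0]+.229*d[1],-.229*d[0]+.973*d[1])
print(close_job())
E
```

```text
[0.4887 0.0946 0.163 ] 0.0014254199216321038 0.00506699018058675
[ 0.5495 -0.0006  0.095 ] 0.03877649566411202 -0.10146886976082342
the job is handed in; nothing more can be done
None
```

I pressed the yellow indicator head down to its stop and swung the yellow crank over to lean away (grip about 39 mm beyond the shaft axis, 101 mm along the shaft), with the arm clear and the blue station untouched; the job is handed in at about 7 s, with no verdict returned.

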